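Set the round feeding timer on the aquarium shelf

TASK

On the aquarium shelf stand two free-standing dial timers, a round one and a square one. On the round one, grip the knob and push it down a few millimetres so that the timer stays planted on the shelf, and keep pushing while you turn the knob clockwise until its pointer stands at the one thick raised rib on the rim. Then let go; the round timer must neither spin nor shift on the shelf, and leave the square timer alone.

Things in the scene. Friction and masses are not known exactly. Their poses are not given: they have to be found in the camera images.
- round_timer_grip (a point): Grip point of the round timer's knob, on the turning axis, 74 mm above the shelf. Knob: black upright bar 46 long, 16 wide, 30 mm tall (52 to 82 mm above the shelf), on a 10 mm spindle; a low nose and a line on top mark its pointer end. Axes turn with the knob: x along the bar to the pointer end, y across its width, z up. Sprung: it goes down 8 mm (4 N, then 2 N per mm), springs back when let go.
- round_timer_knob (a joint): Angle of the round timer's knob in its housing, rad: grows clockwise seen from above, 0 to 2.6, starts at 0.1 to 0.5. At 1.4 the pointer is exactly at the raised rib. It stays where left; no stop at the rib. Turning takes 0.14 N m: hardly pushed down, the whole timer spins along; 4 to 6 mm of push, kept up, holds it.
- round_timer_rib (a point): Top of the round timer's housing at the rib, 40 mm from the turning axis, 38 mm above the shelf; x points outwards from the axis, z up. The rib is the one thick raised black bar (14 x 8 x 4 mm) at the clockwise end of a scale of thin ticks. Timer: loose white plastic drum 96 mm across, 38 mm tall without the knob, on four rubber feet, about 0.23 kg.
- square_timer_pointer (a point): Tip of the pointer on the square timer, which is to be left alone: 35 mm from its turning axis, 55 mm above the shelf; x points outwards along the pointer, z up. That timer is a loose white plastic housing 90 x 90 mm, 38 mm tall, with the same knob, rib and ticks.
Mind the look-alikes: they are no part of the job. Leave any green or orange look-alike of the part that bears round_timer_grip alone.

How it is judged:
By the outcome, as a careful person would: the job done as asked, in the order asked, and still so for the second after the job is handed in, with the robot touching nothing.
It also fails if it takes over 32 s, if anything falls off the work surface, if the arm or the gripper's body presses on something with over 40 N, if the wrist force passes 120 N, or if a joint passes its speed limit or range.

ROBOT

A 7-joint arm with a two-finger parallel gripper is mounted at the origin on the work surface. World frame = base frame: x ahead of the robot, y to its left, z up, the work surface at z = 0. Lengths are in m, angles in rad, forces in N, time in s.
With the tool pointing down it reaches from about 0.4 to 0.9 m from the base axis. Payload 5.5 kg.
Tool frame: the origin (TCP) lies where the fingers leave the gripper's body, on its centre line; the fingertips stand 73 mm ahead of it and the grasp point (between the pads) lies 54 mm ahead of it; z points along the fingers, x is the direction in which the jaws open and shut, and the axes are right-handed (so a half turn about z gives the same grasp; the last joint's range is limited). The gripper opens to 85 mm and grips with 20 to 120 N. Pads are 22 mm wide; open, the fingers measure 114 mm over their backs; the gripper's body (76 mm by 85 mm) begins 54 mm behind the grasp point. The pads swing forward as they close: fully open they stand 13 mm farther back than shut.
Start: joints at [1.564, 0.501, -0.427, 1.55, 0.221, 1.138, -0.21], TCP at [0.173, -0.626, 0.304] pointing down, gripper open.
Joint ranges: [-2.88, 2.88], [-0.31, 2.03], [-1.54, 1.56], [0.2, 2.42], [-1.41, 4.55], [0.19, 2.02], [-2.57, 2.57]. Speed limits (rad/s): [2.57, 2.57, 3.14, 3.14, 3.14, 3.14, 3.14].

INTERFACE

Orientations are given as a 3x3 rotation matrix whose columns are the frame's x, y, z axes.
In Python, from plant import env gives the robot as it stands.
- The arm moves only by the tool drive_tool, never from a script. Its argument "rows" is a list of rows, each an object of numbers: "tx", "ty", "tz": the shift along the tool's x, y, z in units of 80 mm (1.0 is 80 mm); "ax", "ay", "az": the turn, a rotation vector about the tool's x, y, z in units of 45 degrees (1.0 is 45 degrees). In form: [{"tx": .., "ty": .., "tz": .., "ax": .., "ay": .., "az": ..}, ...]. A call has 1 to 12 rows; each row shifts and turns the pose as measured when the row begins, along the tool's axes as they then stand; what a row does not reach is not made up. A row lasts 1/10 s, in which the tool goes at most 50 mm and 8.59 degrees, less where a joint would pass 70% of its speed; a pose out of reach is approached as far as the arm can. A call with a number of a shift or a turn outside -1 to 1 is refused whole. A call with a gripper value outside its range is refused whole. "gripper" is the finger opening in mm, from 0 to 85.4, set as the call begins (left out, the last holds). The fingers move at their own pace and stop on an object; "newtons" is the grip in N (left out, the last holds). Time passes only in rows, so rows that do not move let the fingers close. It gives the time, the measured TCP pose, the force and the opening at its end, in the units of the state.
- env.get_obs(): the state, without advancing time (a new reading comes with each control period).
- env.camera(name): name is "scene" or "top"; returns a dict with "color" (480x640x3 uint8, red, green, blue), "depth" (480x640 float32, m along the optical axis (not along the pixel's ray), 0 where there is no reading), "fovy" (degrees; the focal length in pixels is half the picture's height over the tangent of half this angle, whatever the lens; pixels are square), "cx", "cy" (the principal point, pixels), "world_to_cam" (4x4, takes a point from world to camera coordinates). Camera axes: x right, y up, looking along -z (the intrinsics and any distortion apply to the point x, -y, -z); pixel columns grow to the right and rows downward; lengths in m; the calibration is good to about 2 mm. A picture is of the moment at which its call begins.
- env.hand_in(): hands the job in, once; it reports no verdict.
Trained networks look in a picture, given as the dict that the camera call returned (one of the last four; its "shot" number tells which), for a name from the list of things; names that differ only in an ending like _2 or _b are one class to them, and where a whole thing is asked for, a point or a joint stands for the part that bears it (a point fixed in the world has none). Each returns a list of dicts, best first, with "score" (0 to 1); they miss things now and then, are a little off and sometimes report something else, mostly with a low value. They report only what shows in the picture. A call takes as long as a camera call. They do not tell look-alikes from the thing itself.
- env.find_in(label, picture): "position" ([column, row] in pixels, amid what is visible of it).
- env.mark_of(label, picture): "position" ([column, row] in pixels: a listed point, or the origin of a listed thing).
The state is a dict: "time": time; "qpos": joint angles; "dq": joint speeds; "effort": joint torques, N m; "position": TCP position; "ee_rot": TCP orientation; "wrist_force": force on the tool from outside, world axes, zero at the start; "wrist_torque": the same for the moment, N m; "grip_width": finger opening in m.
Only numpy, scipy, OpenCV 4.12 (cv2) and the standard library are available. Lean on these libraries where they do the work, as an engineer would, in place of code of your own. Each camera call takes 0.05 s, during which the arm holds its last target. There are 200 camera calls.

## Working session

There is one attempt and no reset: what is moved stays moved. The work goes in short steps, Python scripts to look and compute and a tool call to move; the robot and the scene stay as the last step left them, time stands still between calls to the robot, and variables do not carry over. Pictures are saved under pics/ and viewed, and the job is handed in when it is done.

Besides the shell and the picture viewer there is one more tool, called after "Request:" as name(argument=value, ...) on one line, values as JSON. drive_tool: Moves the arm, as the interface text tells. Its arguments: {"type":"object","properties":{"rows":{"type":"array","items":{"type":"object","properties":{"tx":{"type":"number"},"ty":{"type":"number"},"tz":{"type":"number"},"ax":{"type":"number"},"ay":{"type":"number"},"az":{"type":"number"}}}},"gripper":{"type":"number"},"newtons":{"type":"number"}},"required":["rows"]}

```bash
mkdir -p pics; cat > h.py <<'E'
import numpy as np, cv2
from plant import env
def ray(p,uv,z=None):
    f=240/np.tan(np.radians(p["fovy"])/2); T=np.linalg.inv(p["world_to_cam"])
    d=T[:3,:3]@np.array([(uv[0]-p["cx"])/f,-(uv[1]-p["cy"])/f,-1]); o=T[:3,3]
    if z is None:
        dd=p["depth"][int(round(uv[1])),int(round(uv[0]))]; return o+d*dd
    return o+d*(z-o[2])/d[2]
def proj(p,X):
    f=240/np.tan(np.radians(p["fovy"])/2); c=p["world_to_cam"]@np.append(X,1)
    return np.array([p["cx"]-f*c[0]/c[2],p["cy"]+f*c[1]/c[2]])
def save(p,n): cv2.imwrite("pics/"+n,p["color"][:,:,::-1])
E
python3 - <<'E'
from h import *
for n in ("scene","top"):
    p=env.camera(n); save(p,n+"0.png"); print(n,[k for k in p],p["fovy"],p["cx"],p["cy"],np.linalg.inv(p["world_to_cam"])[:3,3].round(3))
    for l in ("round_timer_grip","round_timer_rib","square_timer_pointer"):
        for m in (env.mark_of,):
            for d in m(l,p)[:4]: print(l,np.round(d["position"],1),round(d["score"],2),ray(p,d["position"]).round(3))
o=env.get_obs(); print(o["time"],o["position"],o["ee_rot"],o["wrist_force"])
E
```

```text
scene ['color', 'depth', 'fovy', 'cx', 'cy', 'world_to_cam', 'shot'] 54.40077705943997 324.26532776012186 239.1855032527132 [1.115 0.043 0.532]
round_timer_grip [426.5 264.7] 0.84 [0.596 0.155 0.083]
round_timer_grip [425.7 204.3] 0.79 [0.44  0.168 0.084]
round_timer_grip [312.6 288.1] 0.73 [ 0.655 -0.006  0.081]
round_timer_grip [503.7 235.4] 0.66 [0.517 0.282 0.084]
round_timer_rib [420.4 238.7] 0.97 [0.48  0.162 0.041]
round_timer_rib [514.6 271.5] 0.93 [0.551 0.302 0.04 ]
round_timer_rib [308.4 281. ] 0.89 [ 0.645 -0.012  0.084]
round_timer_rib [429.6 305.6] 0.75 [0.636 0.161 0.04 ]
square_timer_pointer [174.4 262.5] 0.6 [ 0.595 -0.224  0.059]
top ['color', 'depth', 'fovy', 'cx', 'cy', 'world_to_cam', 'shot'] 50.28695294800811 321.1188509056244 242.95316543870567 [0.436 0.005 0.828]
round_timer_grip [224.5 201.8] 0.93 [0.588 0.158 0.087]
round_timer_grip [334.5 168.5] 0.82 [ 0.64  -0.005  0.081]
round_timer_grip [212.6 305.9] 0.66 [0.435 0.172 0.083]
round_timer_grip [136.3 259.1] 0.59 [0.503 0.287 0.08 ]
round_timer_rib [225.2 280.8] 0.94 [0.474 0.162 0.043]
round_timer_rib [133.2 236.4] 0.88 [0.542 0.308 0.041]
round_timer_rib [341.4 194.7] 0.86 [ 0.609 -0.016  0.043]
round_timer_rib [229.5 183. ] 0.67 [0.629 0.161 0.035]
square_timer_pointer [478.3 202.8] 0.82 [ 0.597 -0.23   0.039]
0.4 [ 0.17324489 -0.6264317   0.30377568] [[ 2.66486687e-01 -9.63838598e-01  4.09020914e-05]
 [-9.63838572e-01 -2.66486669e-01  2.49009478e-04]
 [-2.29105084e-04 -1.05780724e-04 -9.99999968e-01]] [-1.16671099 -0.02963046  0.25507265]
```

View pics/top0.png

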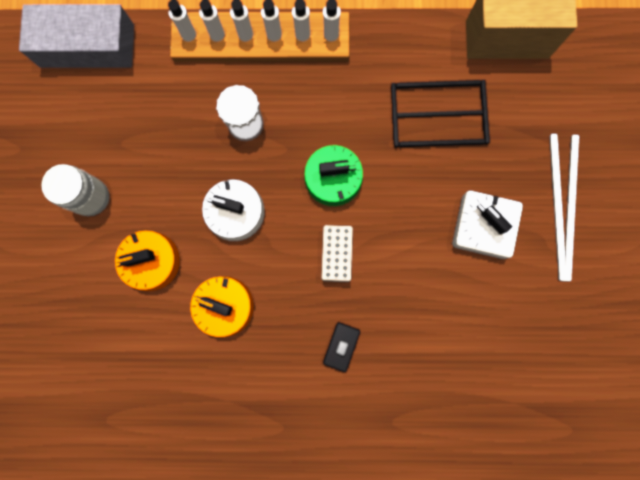

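View pics/scene0.png

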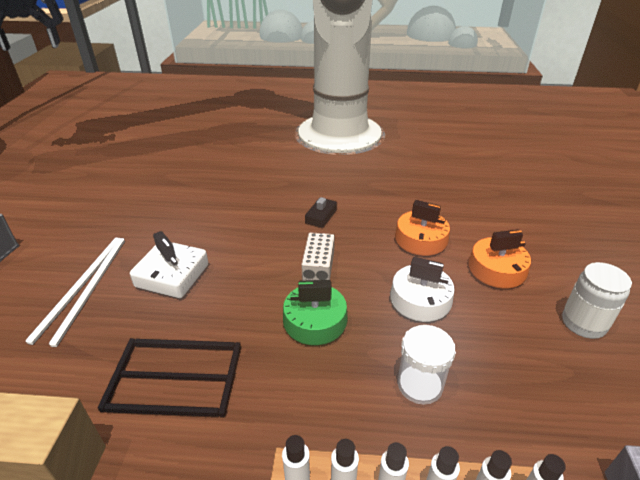

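Candidates in the top picture: white round (233,210), green (334,175), orange (145,260) and (221,307), and white square (489,224). I choose the white round one and check it in a crop.

```bash
cat >> h.py <<'E'
def cloud(p):
    f=240/np.tan(np.radians(p["fovy"])/2); v,u=np.mgrid[:480,:640]; d=p["depth"]
    c=np.stack([(u-p["cx"])/f*d,-(v-p["cy"])/f*d,-d],-1); T=np.linalg.inv(p["world_to_cam"])
    return c@T[:3,:3].T+T[:3,3]
def timer(p,c=(.59,.158)):
    P=cloud(p); near=(np.hypot(P[...,0]-c[0],P[...,1]-c[1])<.075)&(p["depth"]>0)
    drum=near&(P[...,2]>.03)&(P[...,2]<.046); k=near&(P[...,2]>.072)
    e=cv2.minEnclosingCircle(P[drum][:,:2].astype(np.float32)); K=P[k][:,:2].astype(np.float32)
    print("drum",e,"z",np.median(P[drum][:,2]),"knob",cv2.minAreaRect(K),K.mean(0),len(K),"z",np.median(P[k][:,2]))
    s=near&(P[...,2]<.015); print("shelf",np.median(P[s][:,2]) if s.any() else None)
E
python3 - <<'E'
from h import *
a=env.camera("top"); timer(a); b=env.camera("scene"); timer(b)
A=cv2.resize(a["color"][170:250,190:276],(400,372),interpolation=cv2.INTER_CUBIC)
B=cv2.resize(b["color"][250:330,384:470],(400,372),interpolation=cv2.INTER_CUBIC)
cv2.imwrite("pics/c0.png",np.hstack([A,B])[:,:,::-1])
E
```

```text
drum ((0.5886444449424744, 0.155730739235878), 0.0466298945248127) z 0.03817808329489858 knob ((0.5885984897613525, 0.1557462066411972), (0.04610126465559006, 0.016233010217547417), 73.67874145507812) [0.5878855  0.15504368] 352 z 0.08183951466516137
shelf 0.0003511827432409742
drum ((0.5923609137535095, 0.15544353425502777), 0.04705988988280296) z 0.039054500040864915 knob ((0.5919658541679382, 0.15628767013549805), (0.04589498043060303, 0.01727081462740898), 72.90502166748047) [0.59468144 0.15599927] 387 z 0.0820825133762153
shelf 0.0013544194423191769
```

View pics/c0.png

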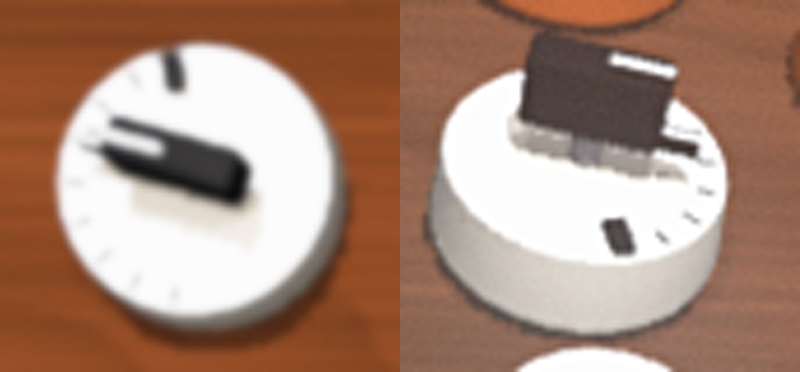

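The top crop shows the white drum with the knob bar at its centre. The pointer end (white line, nose) faces image left, about (85,148), and the rib is at (173,70), clockwise of it. The ticks run anticlockwise from the rib, so this is the right timer. Moving.

Request:
drive_tool(rows=[{"tx": -0.45, "ty": -0.43}, {"tx": -0.45, "ty": -0.43}, {"tx": -0.45, "ty": -0.43}, {"tx": -0.45, "ty": -0.43}, {"tx": -0.45, "ty": -0.43}, {"tx": -0.45, "ty": -0.43}, {"tx": -0.45, "ty": -0.43}, {"tx": -0.45, "ty": -0.43}, {"tx": -0.45, "ty": -0.43}, {"tx": -0.45, "ty": -0.43}], gripper=50)

```text
schema error: expected keys tx, ty, tz, ax, ay, az
```

```bash
cat >> h.py <<'E'
def togo(x,y,z,yaw):
    o=env.get_obs(); R=o["ee_rot"]; t=R.T@(np.array([x,y,z])-o["position"])
    a=np.radians(yaw); X=np.array([np.cos(a),np.sin(a),0]); Z=np.array([0,0,-1.]); D=np.stack([X,np.cross(Z,X),Z],1)
    r=cv2.Rodrigues(R.T@D)[0].ravel()
    print("t",round(o["time"],2),"pos",o["position"].round(4),"yaw",np.degrees(np.arctan2(R[1,0],R[0,0])).round(1),"shift units",(t/.08).round(3),"turn units",(r/np.radians(45)).round(3),"F",o["wrist_force"].round(1),"w",o["grip_width"],"q",o["qpos"].round(2))
E
python3 - <<'E'
from h import *
togo(.59,.156,.25,-16.5)
a=env.camera("top"); P=cloud(a); m=(np.hypot(P[...,0]-.59,P[...,1]-.156)<.2)&(P[...,2]>.06)&(a["depth"]>0)
n,l,s,c=cv2.connectedComponentsWithStats(m.astype(np.uint8))
for i in range(1,n):
    if s[i,4]>30: print(c[i].round(),s[i,4],P[l==i].mean(0).round(3),P[l==i].max(0).round(3))
from math import *
for u in ((227.2,185.05),): print("rib",ray(a,u,.042))
b=env.camera("scene")
u=(384+220/4.65+0,250+237/4.65); print("rib scene",u,ray(b,u,.042))
E
```

```text
t 0.5 pos [ 0.1733 -0.6265  0.3039] yaw -74.5 shift units [-8.038 -7.628  0.674] turn units [-0.    0.   -1.29] F [-0.7 -0.4 -0.7] w 0.08549050109916033 q [ 1.56  0.5  -0.43  1.55  0.22  1.14 -0.21]
[238. 106.] 1400 [0.737 0.142 0.081] [0.774 0.175 0.086]
[334. 167.] 411 [ 0.643 -0.004  0.079] [0.656 0.018 0.085]
[228. 203.] 394 [0.587 0.154 0.08 ] [0.601 0.179 0.086]
[136. 257.] 442 [0.506 0.288 0.079] [0.52  0.323 0.086]
[215. 306.] 387 [0.436 0.168 0.081] [0.45  0.196 0.087]
rib [0.62401137 0.16327325 0.042     ]
rib scene (431.31182795698925, 300.96774193548384) [0.62836439 0.16443861 0.042     ]
```

Request:
drive_tool(rows=[{"tx": -0.45, "ty": -0.43, "tz": 0, "ax": 0, "ay": 0, "az": 0}, {"tx": -0.45, "ty": -0.43, "tz": 0, "ax": 0, "ay": 0, "az": 0}, {"tx": -0.45, "ty": -0.43, "tz": 0, "ax": 0, "ay": 0, "az": 0}, {"tx": -0.45, "ty": -0.43, "tz": 0, "ax": 0, "ay": 0, "az": 0}, {"tx": -0.45, "ty": -0.43, "tz": 0, "ax": 0, "ay": 0, "az": 0}, {"tx": -0.45, "ty": -0.43, "tz": 0, "ax": 0, "ay": 0, "az": 0}, {"tx": -0.45, "ty": -0.43, "tz": 0, "ax": 0, "ay": 0, "az": 0}, {"tx": -0.45, "ty": -0.43, "tz": 0, "ax": 0, "ay": 0, "az": 0}, {"tx": -0.45, "ty": -0.43, "tz": 0, "ax": 0, "ay": 0, "az": 0}, {"tx": -0.45, "ty": -0.43, "tz": 0, "ax": 0, "ay": 0, "az": 0}], gripper=50, newtons=60)

```text
time: 1.6
position: [0.409, -0.1913, 0.303]
ee_rot: [[0.251, -0.968, 0.002], [-0.968, -0.251, -0.01], [0.011, 0.0, -1.0]]
wrist_force: [1.2, -0.7, 0.3]
grip_width: 0.0499
```

```bash
python3 -c "
from h import *
togo(.59,.156,.25,-16.5)"
```

```text
t 1.6 pos [ 0.409  -0.1913  0.303 ] yaw -75.5 shift units [-3.643 -3.279  0.622] turn units [ 0.007 -0.012 -1.311] F [ 1.2 -0.7  0.3] w 0.0499032026278117 q [ 1.04  0.16 -0.73  2.02  0.14  0.99 -1.07]
```

Request:
drive_tool(rows=[{"tx": -0.45, "ty": -0.41, "tz": 0, "ax": 0, "ay": 0, "az": 0}, {"tx": -0.45, "ty": -0.41, "tz": 0, "ax": 0, "ay": 0, "az": 0}, {"tx": -0.45, "ty": -0.41, "tz": 0, "ax": 0, "ay": 0, "az": 0}, {"tx": -0.45, "ty": -0.41, "tz": 0, "ax": 0, "ay": 0, "az": 0}, {"tx": -0.45, "ty": -0.41, "tz": 0, "ax": 0, "ay": 0, "az": 0}, {"tx": -0.45, "ty": -0.41, "tz": 0, "ax": 0, "ay": 0, "az": 0}, {"tx": -0.45, "ty": -0.41, "tz": 0, "ax": 0, "ay": 0, "az": 0}, {"tx": -0.45, "ty": -0.41, "tz": 0, "ax": 0, "ay": 0, "az": 0}, {"tx": 0, "ty": 0, "tz": 0, "ax": 0, "ay": 0, "az": -0.19}, {"tx": 0, "ty": 0, "tz": 0, "ax": 0, "ay": 0, "az": -0.19}, {"tx": 0, "ty": 0, "tz": 0, "ax": 0, "ay": 0, "az": -0.19}, {"tx": 0, "ty": 0, "tz": 0, "ax": 0, "ay": 0, "az": -0.19}])

```text
time: 2.8
position: [0.596, 0.1771, 0.3025]
ee_rot: [[0.754, -0.657, 0.012], [-0.657, -0.754, -0.009], [0.015, -0.001, -1.0]]
wrist_force: [-1.1, -0.4, -0.2]
grip_width: 0.0502
```

```bash
python3 -c "
from h import *
togo(.59,.156,.25,-16.5)"
```

```text
t 2.8 pos [0.596  0.1771 0.3025] yaw -41.0 shift units [0.107 0.248 0.657] turn units [ 0.003 -0.019 -0.546] F [-1.1 -0.4 -0.2] w 0.050236872306968106 q [ 0.31  0.58 -0.93  1.62  0.51  1.19 -1.44]
```

Request:
drive_tool(rows=[{"tx": 0, "ty": 0, "tz": 0.1, "ax": 0, "ay": 0, "az": -0.19}, {"tx": 0, "ty": 0, "tz": 0.2, "ax": 0, "ay": 0, "az": -0.19}, {"tx": 0, "ty": 0, "tz": 0.2, "ax": 0, "ay": 0, "az": -0.16}, {"tx": -0.02, "ty": 0.26, "tz": 0.4, "ax": 0, "ay": -0.02, "az": 0}, {"tx": 0, "ty": 0, "tz": 0, "ax": 0, "ay": 0, "az": 0}])

```text
time: 3.3
position: [0.5906, 0.157, 0.2296]
ee_rot: [[0.96, -0.279, -0.001], [-0.279, -0.96, -0.004], [0.0, 0.004, -1.0]]
wrist_force: [0.9, -1.1, -0.8]
grip_width: 0.0503
```

```bash
python3 - <<'E'
from h import *
togo(.59,.156,.128,-16.5)
a=env.camera("top");b=env.camera("scene")
A=cv2.resize(a["color"][140:280,150:300],(400,372),interpolation=cv2.INTER_CUBIC)
B=cv2.resize(b["color"][190:330,354:504],(400,372),interpolation=cv2.INTER_CUBIC)
cv2.imwrite("pics/c1.png",np.hstack([A,B])[:,:,::-1])
E
```

```text
t 3.3 pos [0.5906 0.157  0.2296] yaw -16.2 shift units [-0.004  0.009  1.27 ] turn units [ 0.005 -0.     0.007] F [ 0.9 -1.1 -0.8] w 0.05027813701124054 q [ 0.38  0.69 -0.97  1.71  0.63  1.1  -1.08]
```

View pics/c1.png

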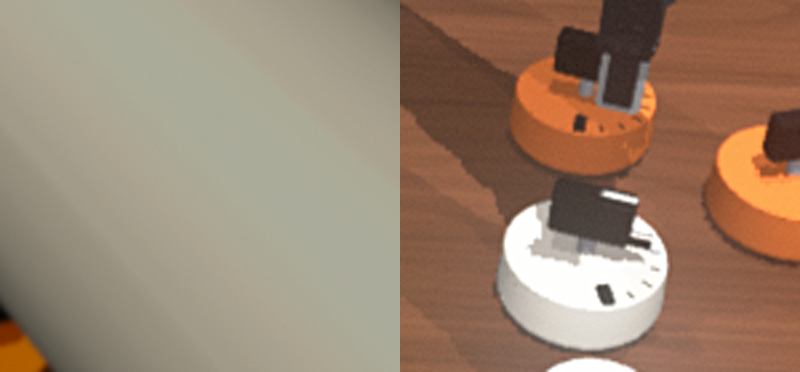

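Request:
drive_tool(rows=[{"tx": 0, "ty": 0.01, "tz": 0.6, "ax": 0, "ay": 0, "az": 0.007}, {"tx": 0, "ty": 0, "tz": 0.4, "ax": 0, "ay": 0, "az": 0}, {"tx": 0, "ty": 0, "tz": 0.22, "ax": 0, "ay": 0, "az": 0}, {"tx": 0, "ty": 0, "tz": 0, "ax": 0, "ay": 0, "az": 0}])

```text
time: 3.8
position: [0.5984, 0.166, 0.1416]
ee_rot: [[0.959, -0.282, 0.02], [-0.283, -0.959, 0.006], [0.018, -0.011, -1.0]]
wrist_force: [0.5, -0.6, -0.1]
grip_width: 0.0499
```

```bash
python3 - <<'E'
from h import *
togo(.59,.156,.128,-16.5)
b=env.camera("scene"); timer(b)
B=cv2.resize(b["color"][220:330,364:484],(600,550),interpolation=cv2.INTER_CUBIC)
cv2.imwrite("pics/c2.png",B[:,:,::-1])
E
```

```text
t 3.8 pos [0.5984 0.166  0.1416] yaw -16.4 shift units [-0.069  0.152  0.168] turn units [-0.014 -0.022  0.002] F [ 0.5 -0.6 -0.1] w 0.049920276090395004 q [ 0.31  0.79 -0.88  1.75  0.75  0.95 -1.17]
drum ((0.59227454662323, 0.15662060678005219), 0.047171249985694885) z 0.03908498530123994 knob ((0.619796633720398, 0.1600455641746521), (0.08931693434715271, 0.13961978256702423), 6.959516525268555) [0.6280029 0.1569201] 18615 z 0.3437838867052879
shelf 0.0013218648811672562
```

View pics/c2.png

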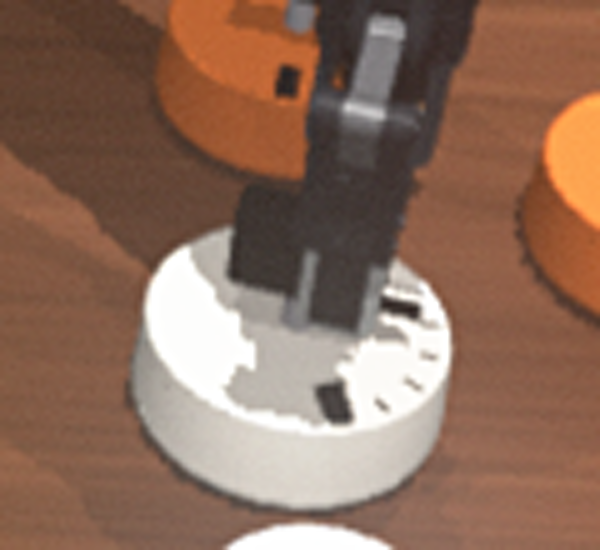

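The finger is beside the knob, but the tool drifted about 12 mm towards the pointer end, and I correct that gently.

Request:
drive_tool(rows=[{"tx": -0.04, "ty": 0.08, "tz": 0, "ax": -0.014, "ay": -0.022, "az": 0}, {"tx": -0.03, "ty": 0.07, "tz": 0, "ax": 0, "ay": 0, "az": 0}, {"tx": 0, "ty": 0, "tz": 0.08, "ax": 0, "ay": 0, "az": 0}, {"tx": 0, "ty": 0, "tz": 0.08, "ax": 0, "ay": 0, "az": 0}, {"tx": 0, "ty": 0, "tz": 0, "ax": 0, "ay": 0, "az": 0}])

```text
time: 4.35
position: [0.593, 0.1575, 0.1358]
ee_rot: [[0.959, -0.283, 0.01], [-0.283, -0.959, 0.003], [0.009, -0.005, -1.0]]
wrist_force: [0.2, 0.4, 0.2]
grip_width: 0.05
```

```bash
python3 - <<'E'
from h import *
togo(.59,.156,.128,-16.5)
E
```

```text
t 4.35 pos [0.593  0.1575 0.1358] yaw -16.4 shift units [-0.032  0.029  0.097] turn units [-0.007 -0.011  0.002] F [0.2 0.4 0.2] w 0.04996737862325126 q [ 0.32  0.8  -0.88  1.76  0.75  0.95 -1.16]
```

Request:
drive_tool(rows=[{"tx": -0.032, "ty": 0.03, "tz": 0.06, "ax": -0.01, "ay": -0.016, "az": 0}, {"tx": 0, "ty": 0, "tz": 0.04, "ax": 0, "ay": 0, "az": 0}, {"tx": 0, "ty": 0, "tz": 0.02, "ax": 0, "ay": 0, "az": 0}, {"tx": 0, "ty": 0, "tz": 0, "ax": 0, "ay": 0, "az": 0}])

```text
time: 4.75
position: [0.5896, 0.1558, 0.1251]
ee_rot: [[0.959, -0.283, -0.006], [-0.283, -0.959, -0.002], [-0.005, 0.003, -1.0]]
wrist_force: [-0.4, -0.1, 0.1]
grip_width: 0.0499
```

```bash
python3 - <<'E'
from h import *
togo(.59,.156,.128,-16.5)
E
```

```text
t 4.75 pos [0.5896 0.1558 0.1251] yaw -16.4 shift units [ 0.004 -0.004 -0.037] turn units [0.004 0.007 0.001] F [-0.4 -0.1  0.1] w 0.049905316312422 q [ 0.31  0.81 -0.87  1.76  0.75  0.95 -1.16]
```

Request:
drive_tool(rows=[{"tx": 0.004, "ty": -0.003, "tz": -0.04, "ax": 0.003, "ay": 0.006, "az": 0}, {"tx": 0, "ty": 0, "tz": 0, "ax": 0, "ay": 0, "az": 0}, {"tx": 0, "ty": 0, "tz": 0, "ax": 0, "ay": 0, "az": 0}], gripper=21, newtons=20)

```text
time: 5.05
position: [0.59, 0.1563, 0.1286]
ee_rot: [[0.959, -0.283, -0.0], [-0.283, -0.959, -0.0], [-0.0, 0.0, -1.0]]
wrist_force: [-1.1, -1.4, 0.3]
grip_width: 0.0211
```

```bash
python3 - <<'E'
from h import *
togo(.59,.156,.128,-16.5)
b=env.camera("scene"); timer(b)
B=cv2.resize(b["color"][220:330,364:484],(600,550),interpolation=cv2.INTER_CUBIC)
cv2.imwrite("pics/c3.png",B[:,:,::-1])
E
```

```text
t 5.05 pos [0.59   0.1563 0.1286] yaw -16.4 shift units [0.001 0.003 0.007] turn units [0.    0.    0.002] F [-1.1 -1.4  0.3] w 0.021143942312310676 q [ 0.32  0.8  -0.87  1.76  0.75  0.95 -1.16]
drum ((0.5915751457214355, 0.15569190680980682), 0.0471482090651989) z 0.03907161559875211 knob ((0.6170378923416138, 0.15180402994155884), (0.08044582605361938, 0.13616956770420074), 1.145369052886963) [0.6231517  0.14872853] 19079 z 0.34691886340351963
shelf 0.0013914388970384106
```

View pics/c3.png

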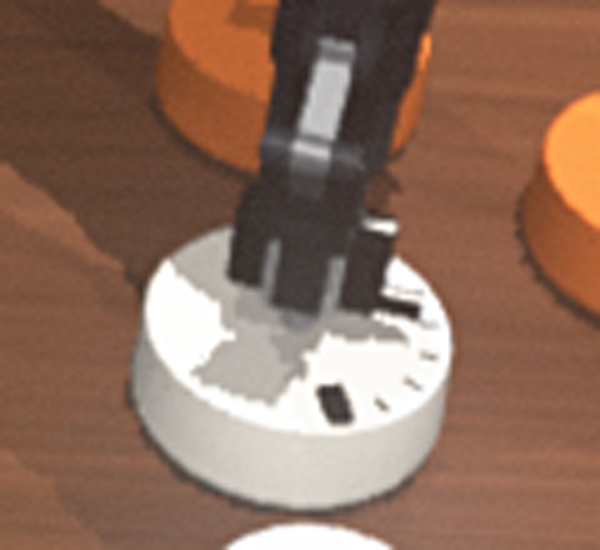

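The finger is centred on the bar at (300,260) and the drum is unmoved. Closing.

Request:
drive_tool(rows=[{"tx": 0, "ty": 0, "tz": 0, "ax": 0, "ay": 0, "az": 0}, {"tx": 0, "ty": 0, "tz": 0, "ax": 0, "ay": 0, "az": 0}, {"tx": 0, "ty": 0, "tz": 0, "ax": 0, "ay": 0, "az": 0}], gripper=10, newtons=50)

```text
time: 5.4
position: [0.59, 0.1564, 0.1288]
ee_rot: [[0.959, -0.282, 0.0], [-0.282, -0.959, -0.0], [0.0, 0.0, -1.0]]
wrist_force: [-0.1, 0.5, -0.4]
grip_width: 0.015
```

```bash
python3 - <<'E'
from h import *
togo(.59,.156,.123,-16.5)
b=env.camera("scene"); timer(b)
np.save("ref.npy",b["color"])
E
```

```text
t 5.4 pos [0.59   0.1564 0.1288] yaw -16.4 shift units [0.001 0.005 0.072] turn units [ 0.    -0.     0.002] F [-0.1  0.5 -0.4] w 0.014961970361863582 q [ 0.32  0.8  -0.87  1.76  0.75  0.95 -1.16]
drum ((0.5934109091758728, 0.1569526642560959), 0.04736141115427017) z 0.03907029344184376 knob ((0.6167594194412231, 0.15114536881446838), (0.13642294704914093, 0.08048100769519806), 89.52252960205078) [0.62305367 0.14881067] 19044 z 0.3467566241160862
shelf 0.0013525083677360938
```

Gripped. Push down about 5 mm.

Request:
drive_tool(rows=[{"tx": 0, "ty": 0, "tz": 0.035, "ax": 0, "ay": 0, "az": 0}, {"tx": 0, "ty": 0, "tz": 0.03, "ax": 0, "ay": 0, "az": 0}, {"tx": 0, "ty": 0, "tz": 0, "ax": 0, "ay": 0, "az": 0}])

```text
time: 5.75
position: [0.59, 0.1566, 0.1257]
ee_rot: [[0.959, -0.283, 0.0], [-0.283, -0.959, -0.002], [0.001, 0.002, -1.0]]
wrist_force: [-3.0, -1.6, 9.5]
grip_width: 0.0152
```

```bash
python3 - <<'E'
from h import *
togo(.59,.156,.123,-16.5)
E
```

```text
t 5.75 pos [0.59   0.1566 0.1257] yaw -16.4 shift units [0.002 0.007 0.033] turn units [ 0.002 -0.001  0.002] F [-3.  -1.6  9.5] w 0.015170112295076721 q [ 0.31  0.81 -0.87  1.76  0.76  0.94 -1.17]
```

Request:
drive_tool(rows=[{"tx": 0, "ty": 0, "tz": 0.04, "ax": 0, "ay": 0, "az": 0}, {"tx": 0, "ty": 0, "tz": 0.03, "ax": 0, "ay": 0, "az": 0}, {"tx": 0, "ty": 0, "tz": 0.02, "ax": 0, "ay": 0, "az": 0}])

```text
time: 6.05
position: [0.59, 0.1569, 0.1227]
ee_rot: [[0.959, -0.283, 0.002], [-0.283, -0.959, -0.005], [0.003, 0.005, -1.0]]
wrist_force: [-5.2, -3.5, 14.4]
grip_width: 0.0149
```

```bash
python3 - <<'E'
from h import *
togo(.59,.156,.123,-16.5)
E
```

```text
t 6.05 pos [0.59   0.1569 0.1227] yaw -16.4 shift units [ 0.003  0.011 -0.003] turn units [ 0.006 -0.004  0.002] F [-5.2 -3.5 14.4] w 0.014919256901748099 q [ 0.31  0.81 -0.87  1.76  0.76  0.94 -1.17]
```

Request:
drive_tool(rows=[{"tx": -0.005, "ty": 0.012, "tz": 0.008, "ax": 0.005, "ay": -0.004, "az": 0.1}, {"tx": 0, "ty": 0.005, "tz": 0.008, "ax": 0, "ay": 0, "az": 0.1}])

```text
time: 6.25
position: [0.59, 0.1565, 0.1247]
ee_rot: [[0.902, -0.432, 0.002], [-0.432, -0.902, -0.001], [0.002, -0.0, -1.0]]
wrist_force: [-4.1, -1.3, 11.5]
grip_width: 0.0149
```

```bash
python3 - <<'E'
from h import *
togo(.59,.156,.123,-77.5)
print(env.get_obs()["wrist_torque"])
b=env.camera("scene"); timer(b)
B=cv2.resize(b["color"][220:330,364:484],(600,550),interpolation=cv2.INTER_CUBIC)
cv2.imwrite("pics/c4.png",B[:,:,::-1])
E
```

```text
t 6.25 pos [0.59   0.1565 0.1247] yaw -25.6 shift units [0.003 0.005 0.021] turn units [-1.000e-03 -3.000e-03  1.153e+00] F [-4.1 -1.3 11.5] w 0.014902493855281428 q [ 0.29  0.79 -0.84  1.77  0.73  0.92 -1.31]
[-0.31560764  1.05272492  0.11086337]
drum ((0.5918866991996765, 0.1558162420988083), 0.04702015966176987) z 0.03902303990903111 knob ((0.5973016023635864, 0.1577892303466797), (0.10220681875944138, 0.1153271496295929), 32.07081985473633) [0.6221733  0.14898308] 19520 z 0.3462220333935627
shelf 0.0013387332001203456
```

View pics/c4.png

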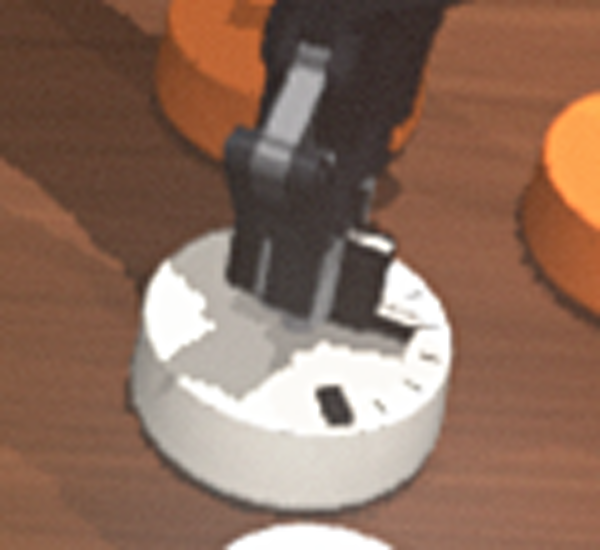

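The pointer has turned about 9° and the rib is still at (334,405), so the timer holds. I push a little more and keep turning.

Request:
drive_tool(rows=[{"tx": 0, "ty": 0.005, "tz": 0.04, "ax": 0, "ay": 0, "az": 0.05}, {"tx": 0, "ty": 0.005, "tz": 0.03, "ax": 0, "ay": 0, "az": 0.13}, {"tx": 0, "ty": 0.003, "tz": 0.025, "ax": 0, "ay": 0, "az": 0.13}])

```text
time: 6.6
position: [0.5898, 0.1566, 0.1224]
ee_rot: [[0.764, -0.645, 0.005], [-0.645, -0.764, -0.004], [0.006, -0.001, -1.0]]
wrist_force: [-6.1, -3.1, 15.7]
grip_width: 0.0149
```

```bash
python3 - <<'E'
from h import *
togo(.59,.156,.123,-77.5)
E
```

```text
t 6.6 pos [0.5898 0.1566 0.1224] yaw -40.2 shift units [ 0.007  0.005 -0.008] turn units [-0.003 -0.007  0.83 ] F [-6.1 -3.1 15.7] w 0.01488265832006705 q [ 0.26  0.77 -0.78  1.77  0.69  0.89 -1.54]
```

Request:
drive_tool(rows=[{"tx": -0.005, "ty": 0.008, "tz": 0.02, "ax": 0, "ay": -0.005, "az": 0.13}, {"tx": -0.005, "ty": 0.008, "tz": 0.022, "ax": 0, "ay": 0, "az": 0.13}, {"tx": -0.005, "ty": 0.006, "tz": 0.022, "ax": 0, "ay": 0, "az": 0.13}])

```text
time: 6.9
position: [0.5896, 0.1566, 0.1232]
ee_rot: [[0.524, -0.852, 0.008], [-0.852, -0.524, -0.004], [0.007, -0.004, -1.0]]
wrist_force: [-3.7, -2.2, 13.5]
grip_width: 0.0148
```

```bash
python3 - <<'E'
from h import *
togo(.59,.156,.123,-77.5)
b=env.camera("scene"); timer(b)
B=cv2.resize(b["color"][220:330,364:484],(600,550),interpolation=cv2.INTER_CUBIC)
cv2.imwrite("pics/c5.png",B[:,:,::-1])
E
```

```text
t 6.9 pos [0.5896 0.1566 0.1232] yaw -58.4 shift units [ 0.009 -0.001  0.002] turn units [-0.007 -0.008  0.425] F [-3.7 -2.2 13.5] w 0.014773841215883215 q [ 0.21  0.74 -0.71  1.77  0.63  0.86 -1.81]
drum ((0.5925986170768738, 0.1563064604997635), 0.046806614845991135) z 0.0389849447193818 knob ((0.6087116003036499, 0.15654340386390686), (0.08752548694610596, 0.13310888409614563), 9.220946311950684) [0.61790735 0.15083613] 20931 z 0.3359872898396383
shelf 0.0013378950899931574
```

View pics/c5.png

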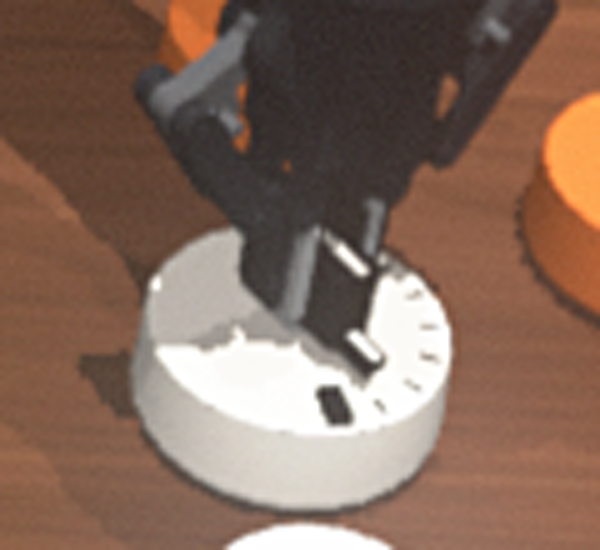

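The timer is still fixed, with the rib at (334,405) and the nose now at (372,365).

Request:
drive_tool(rows=[{"tx": -0.003, "ty": 0.006, "tz": 0.024, "ax": 0, "ay": -0.004, "az": 0.12}, {"tx": -0.003, "ty": 0.006, "tz": 0.024, "ax": 0, "ay": 0, "az": 0.12}, {"tx": 0, "ty": 0.004, "tz": 0.024, "ax": 0, "ay": 0, "az": 0.1}])

```text
time: 7.25
position: [0.5894, 0.1566, 0.123]
ee_rot: [[0.267, -0.964, 0.01], [-0.964, -0.267, -0.005], [0.007, -0.009, -1.0]]
wrist_force: [-4.7, -2.1, 12.8]
grip_width: 0.0153
```

```bash
python3 - <<'E'
from h import *
togo(.59,.156,.123,-77.5)
b=env.camera("scene"); timer(b)
B=cv2.resize(b["color"][255:325,384:464],(686,600),interpolation=cv2.INTER_CUBIC)
cv2.imwrite("pics/c6.png",B[:,:,::-1])
E
```

```text
t 7.25 pos [0.5894 0.1566 0.123 ] yaw -74.5 shift units [ 0.009 -0.005  0.   ] turn units [-0.011 -0.009  0.066] F [-4.7 -2.1 12.8] w 0.015276358427408236 q [ 0.17  0.72 -0.65  1.78  0.58  0.84 -2.06]
drum ((0.5927349328994751, 0.1563936173915863), 0.046622730791568756) z 0.03900557914366415 knob ((0.6096882820129395, 0.15515747666358948), (0.08524247258901596, 0.1347196251153946), 4.22265625) [0.6163766  0.15173966] 21328 z 0.33218153429790986
shelf 0.0013565659205146963
```

View pics/c6.png

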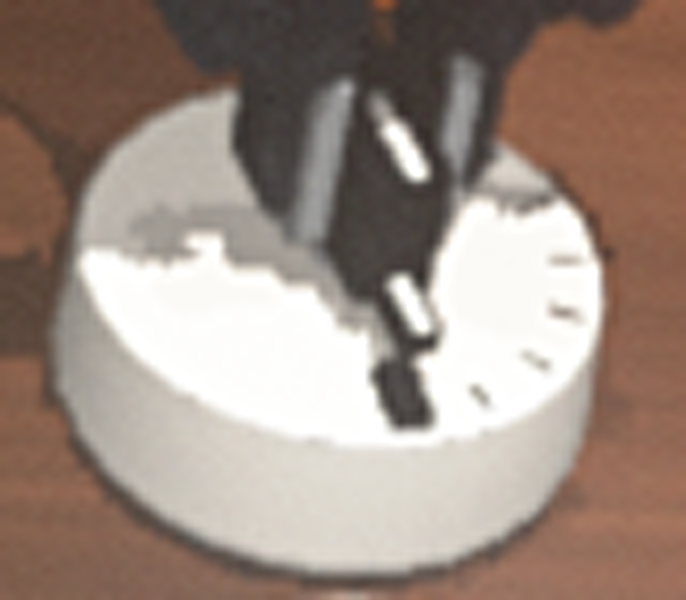

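```bash
python3 - <<'E'
from h import *
b=env.camera("scene"); timer(b)
w=lambda x,y,z: ray(b,(384+(x+.5)/8.575-.5,255+(y+.5)/8.575-.5),z)[:2]
an=lambda d: np.degrees(np.arctan2(d[1],d[0])).round(1)
c=np.array([.5925,.156])
g=w(402,393,.042); print("rib ctr",g,an(g-c))
print("rib axis",an(w(412,428,.042)-w(392,362,.042)))
print("top line",an(w(426,178,.076)-w(385,112,.076)))
print("nose line",an(w(425,328,.05)-w(400,280,.05)), an(w(412,305,.05)-c))
# colour segmentation of rib
f=b["color"].astype(int).sum(2); P=cloud(b)
m=(f<250)&(np.hypot(P[...,0]-c[0],P[...,1]-c[1])<.047)&(np.hypot(P[...,0]-c[0],P[...,1]-c[1])>.033)&(P[...,2]<.046)&(P[...,0]>c[0]+.02)
v,u=np.nonzero(m); Q=np.array([ray(b,(x,y),.042)[:2] for x,y in zip(u,v)]); k=np.abs(Q[:,1]-g[1])<.012
print(k.sum(),Q[k].mean(0),an(Q[k].mean(0)-c))
for l in ("round_timer_rib","round_timer_grip"):
    for d in env.mark_of(l,b)[:4]: print(l,np.round(d["position"],1),round(d["score"],2),ray(b,d["position"],.04).round(4))
E
```

```text
drum ((0.5930562615394592, 0.1565801352262497), 0.04702649265527725) z 0.039021961804557526 knob ((0.6098290681838989, 0.15510976314544678), (0.0850994810461998, 0.13535818457603455), 3.874953269958496) [0.616327   0.15183459] 21338 z 0.3324304240060471
shelf 0.0013727214096591611
rib ctr [0.62728939 0.16329311] 11.8
rib axis 6.6
top line 17.8
nose line 14.9 23.0
20 [0.62868778 0.1635957 ] 11.9
round_timer_rib [516.7 271. ] 0.93 [0.55   0.3055 0.04  ]
round_timer_rib [307.8 281.7] 0.88 [ 0.6003 -0.0187  0.04  ]
round_timer_rib [430.3 305.1] 0.61 [0.6348 0.1626 0.04  ]
round_timer_rib [417.2 240.8] 0.6 [0.4857 0.1558 0.04  ]
round_timer_grip [311.8 284. ] 0.96 [ 0.6048 -0.0121  0.04  ]
round_timer_grip [429.7 268.5] 0.75 [0.555  0.1698 0.04  ]
round_timer_grip [506.1 233.2] 0.7 [0.452  0.3113 0.04  ]
```

Request:
drive_tool(rows=[{"tx": 0, "ty": 0.006, "tz": 0.026, "ax": -0.005, "ay": -0.005, "az": 0.05}, {"tx": 0, "ty": 0.003, "tz": 0.024, "ax": 0, "ay": 0, "az": 0.03}, {"tx": 0, "ty": 0.003, "tz": 0.024, "ax": 0, "ay": 0, "az": 0.0}])

```text
time: 7.75
position: [0.5895, 0.1566, 0.1228]
ee_rot: [[0.207, -0.978, 0.009], [-0.978, -0.208, -0.006], [0.007, -0.008, -1.0]]
wrist_force: [-5.3, -2.0, 14.8]
grip_width: 0.0152
```

```bash
python3 - <<'E'
from h import *
togo(.59,.156,.123,-78.1)
b=env.camera("scene")
print(env.get_obs()["wrist_torque"])
B=cv2.resize(b["color"][255:325,384:464],(686,600),interpolation=cv2.INTER_CUBIC)
cv2.imwrite("pics/c7.png",B[:,:,::-1])
E
```

```text
t 7.75 pos [0.5895 0.1566 0.1228] yaw -78.0 shift units [ 0.009 -0.004 -0.003] turn units [-0.01  -0.009  0.002] F [-5.3 -2.  14.8] w 0.01524551727149958 q [ 0.16  0.71 -0.64  1.78  0.56  0.83 -2.11]
[-0.49956227  1.24246554  0.06540356]
```

View pics/c7.png

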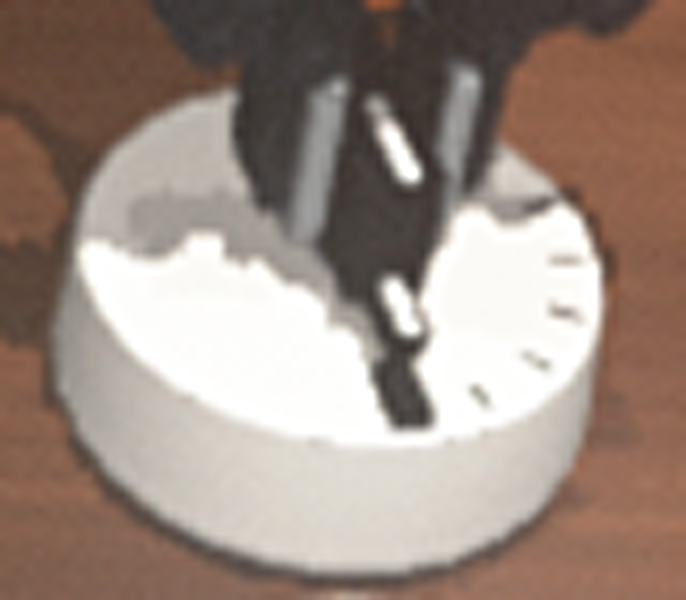

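The pointer now lines up with the rib. Ease the push and the side force, then open.

Request:
drive_tool(rows=[{"tx": 0.004, "ty": 0.006, "tz": -0.01, "ax": -0.005, "ay": -0.005, "az": 0}, {"tx": 0.004, "ty": 0.004, "tz": -0.01, "ax": 0, "ay": 0, "az": 0}, {"tx": 0, "ty": 0, "tz": 0, "ax": 0, "ay": 0, "az": 0}])

```text
time: 8.1
position: [0.5896, 0.1565, 0.1282]
ee_rot: [[0.209, -0.978, 0.007], [-0.978, -0.209, -0.004], [0.006, -0.006, -1.0]]
wrist_force: [-1.7, -1.2, 3.7]
grip_width: 0.0153
```

```bash
python3 - <<'E'
from h import *
togo(.59,.156,.128,-78.1)
E
```

```text
t 8.1 pos [0.5896 0.1565 0.1282] yaw -77.9 shift units [ 0.007 -0.004  0.003] turn units [-0.008 -0.007  0.004] F [-1.7 -1.2  3.7] w 0.015346484772873094 q [ 0.16  0.71 -0.64  1.77  0.56  0.84 -2.1 ]
```

Request:
drive_tool(rows=[{"tx": 0, "ty": 0, "tz": 0, "ax": 0, "ay": 0, "az": 0}, {"tx": 0, "ty": 0, "tz": 0, "ax": 0, "ay": 0, "az": 0}, {"tx": 0, "ty": 0, "tz": 0, "ax": 0, "ay": 0, "az": 0}, {"tx": 0, "ty": 0, "tz": -0.1, "ax": 0, "ay": 0, "az": 0}, {"tx": 0, "ty": 0, "tz": -0.2, "ax": 0, "ay": 0, "az": 0}, {"tx": 0, "ty": 0, "tz": -0.3, "ax": 0, "ay": 0, "az": 0}, {"tx": 0, "ty": 0, "tz": -0.4, "ax": 0, "ay": 0, "az": 0}, {"tx": 0, "ty": 0, "tz": -0.4, "ax": 0, "ay": 0, "az": 0}, {"tx": 0, "ty": 0, "tz": -0.4, "ax": 0, "ay": 0, "az": 0}], gripper=48)

```text
time: 9.0
position: [0.586, 0.1567, 0.2762]
ee_rot: [[0.211, -0.978, -0.001], [-0.978, -0.211, -0.005], [0.004, 0.002, -1.0]]
wrist_force: [0.5, -0.5, -0.3]
grip_width: 0.0478
```

Request:
drive_tool(rows=[{"tx": 0.4, "ty": 0.2, "tz": 0, "ax": 0, "ay": 0, "az": 0}, {"tx": 0.4, "ty": 0.2, "tz": 0, "ax": 0, "ay": 0, "az": 0}, {"tx": 0.4, "ty": 0.2, "tz": 0, "ax": 0, "ay": 0, "az": 0}, {"tx": 0.4, "ty": 0.2, "tz": 0, "ax": 0, "ay": 0, "az": 0}, {"tx": 0.4, "ty": 0.2, "tz": 0, "ax": 0, "ay": 0, "az": 0}, {"tx": 0.4, "ty": 0.2, "tz": 0, "ax": 0, "ay": 0, "az": 0}, {"tx": 0, "ty": 0, "tz": 0, "ax": 0, "ay": 0, "az": 0}])

```text
time: 9.7
position: [0.535, -0.0532, 0.2926]
ee_rot: [[0.218, -0.976, 0.02], [-0.976, -0.218, -0.003], [0.008, -0.019, -1.0]]
wrist_force: [-0.1, -0.5, -0.8]
grip_width: 0.048
```

```bash
python3 - <<'E'
from h import *
togo(.59,.156,.25,-78.1)
a=env.camera("top"); timer(a); b=env.camera("scene"); timer(b); save(a,"top9.png")
A=cv2.resize(a["color"][170:250,190:276],(400,372),interpolation=cv2.INTER_CUBIC)
B=cv2.resize(b["color"][250:330,384:470],(400,372),interpolation=cv2.INTER_CUBIC)
cv2.imwrite("pics/c9.png",np.hstack([A,B])[:,:,::-1])
E
```

```text
t 9.7 pos [ 0.535  -0.0532  0.2926] yaw -77.4 shift units [-2.406 -1.231  0.538] turn units [-0.024 -0.009  0.016] F [-0.1 -0.5 -0.8] w 0.04796190793174749 q [ 0.68  0.36 -0.77  1.85  0.3   1.02 -1.56]
drum ((0.5892383456230164, 0.15581709146499634), 0.046623311936855316) z 0.03820772067723344 knob ((0.5891755223274231, 0.1558113992214203), (0.0461275540292263, 0.01618850976228714), 12.285238265991211) [0.5883266 0.1547943] 348 z 0.08192439759569187
shelf 0.000303893657176757
drum ((0.5925719738006592, 0.1553109586238861), 0.04711281508207321) z 0.039097260314431476 knob ((0.591925859451294, 0.15590499341487885), (0.047517575323581696, 0.016235148534178734), 13.331707954406738) [0.596695   0.15549438] 324 z 0.08236073922381615
shelf 0.0013360612358302992
```

View pics/c9.png

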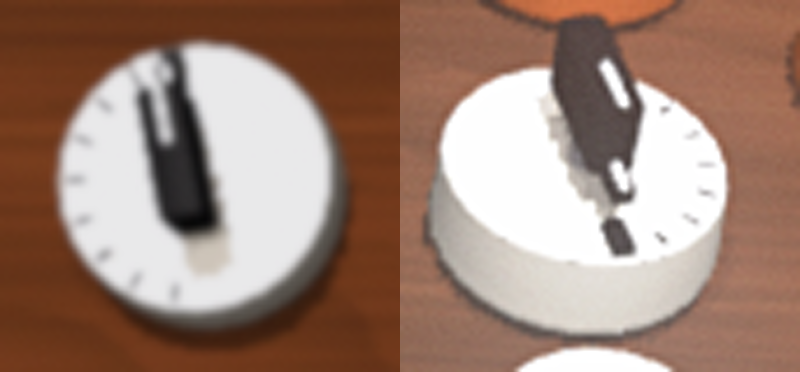

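The drum moved less than 1 mm and the rib has not moved. One last check of the rib angle, from the pictures taken before the move.

```bash
python3 - <<'E'
from h import *
for n,(u0,u1,v0,v1),c in (("top",(222,233,179,191),(.5889,.1558)),("scene",(425,437,295,307),(.5923,.1557))):
    p=env.camera(n)
    for f in ((n+"0.png",) if n=="top" else (n+"0.png",None)):
        g=(cv2.imread("pics/"+f) if f else p["color"]).min(2).astype(float)
        s=g[v0:v1,u0:u1]; w=np.clip(np.median(g[v0+6:v1+6,u0:u1].max())-s-60,0,None)
        V,U=np.mgrid[v0:v1,u0:u1]
        # limit to inside the drum top
        X=np.array([ray(p,(a,b),.042)[:2] for a,b in zip(U.ravel(),V.ravel())]).reshape(*U.shape,2)
        r=np.hypot(*(X-np.array(c)).transpose(2,0,1)); w=w*(r<.044)*(r>.028); m=(X*w[...,None]).sum((0,1))/w.sum()-c
        print(n,f,"rib r",np.hypot(*m).round(4),"angle",np.degrees(np.arctan2(m[1],m[0])).round(1))
E
```

```text
top top0.png rib r 0.0369 angle 12.7
scene scene0.png rib r 0.0358 angle 12.4
scene None rib r 0.036 angle 11.8
```

```bash
python3 -c "
from h import *
print(env.hand_in())"
```

```text
the job is handed in; nothing more can be done
None
```

The round timer's knob now points at the thick rib, and I handed the job in at about 10 s. I gripped the knob, pushed it down 4 to 6 mm (11 to 16 N), turned it about 61° clockwise with the push kept up, then eased off and let go.

Last checks:
- **Pointer:** it stands at 12.3° in the top view and 13.3° in the scene view. The rib is at 11.8 to 12.7°, so they agree to about 1° in the top view and 1.5° at worst in the scene view.
- **Timer position:** the drum centre moved less than 1 mm, and the rib stayed put, so the timer did not spin. The two cameras differ by about 3 mm on where the drum stands in x, before and after alike.
- **Side force:** up to about 7 N sideways came through the knob during the push, without visible effect on the timer.
- **Everything else:** I did not touch the square timer or the look-alikes.

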